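# Screw the vacuum pump's hose elbow down onto its washer and aim it at the trap bottle

## Robot

A 6-joint arm with a two-finger parallel gripper is mounted at the origin on a cart in front of the work surface, level with it; the furniture and walls round the work are solid. World frame = base frame: x ahead of the robot, y to its left, z up, the work surface at z = 0. Lengths are in m, angles in rad, forces in N, time in s.
With the tool pointing down it reaches from about 0.375 to 0.9 m from the base axis. Payload 3.1 kg.
Tool frame: the origin (TCP) lies between the finger pads; the fingertips stand 17 mm ahead of it and the grasp point (between the pads) lies 2 mm behind it (robot.nose_length is the distance from the TCP to the fingertips, in m); z points along the fingers, y is the line along which they close (so a half turn about z gives the same grasp; the last joint's range is limited). The gripper opens to 87 mm and grips with 3 to 60 N. Pads are 19 mm wide; open, the fingers measure 117 mm over their backs; the gripper's body (75 mm by 190 mm) begins 51 mm behind the grasp point.
Start: joints at [-0.951, 0.527, 1.433, -0, 1.181, -0.178], TCP at [0.448, -0.436, 0.24] pointing down, gripper open.
Joint ranges: [-3.08, 3.08], [-0.75, 2.2], [0.22, 2.44], [-1.43, 4.57], [0, 2.65], [-2.85, 2.85]. Speed limits (rad/s): [2.79, 2.79, 3.14, 3.14, 3.14, 3.14].

## Interface

Orientations are given as a unit quaternion [x, y, z, w].
In Python, from rig import robot, cams gives the robot as it stands.
- The arm moves only by the shell command python3 -m pendant 'ROWS' [FORCE]. ROWS is JSON, a list of rows, each an object with "jaw": the opening, from 0 (shut) to 1 (fully open); "linear": the shift along the tool's x, y, z in cm, a list of three; "twist": the turn about the tool's z in degrees. A call has 1 to 12 rows; each row shifts and turns the commanded pose from where the row before left it, along the tool's axes as they then stand; what a row does not reach is not made up. A row lasts 1/12 s, in which the tool goes at most 41.7 mm and 7.16 degrees, less where a joint would pass 70% of its speed; a pose out of reach is approached as far as the arm can. A call is refused whole if a number of a shift passes 4.17 or a number of a turn 7.16, either way. A call with a gripper value outside its range is refused whole. The fingers move at their own pace and stop on an object; FORCE is the grip in N (left out, the last holds). Time passes only in rows, so rows that do not move let the fingers close. It gives the time, the measured TCP pose, the force, the opening and the grip force at its end, in the units of the state.
- robot.get_obs(): the state, without advancing time (a new reading comes with each control period).
- cams.camera(name): name is "scene" or "side" or "wrist"; returns a dict with "color" (400x640x3 uint8, blue, green, red), "depth" (400x640 float32, m along the optical axis (not along the pixel's ray), 0 where there is no reading), "fov_y" (degrees; the focal length in pixels is half the picture's height over the tangent of half this angle, whatever the lens; pixels are square), "cx", "cy" (the principal point, pixels), "view" (4x4, takes a point from world to camera coordinates). Camera axes: x right, y down, z forward; pixel columns grow to the right and rows downward; lengths in m; the calibration is good to about 2 mm. The wrist camera is an equidistant fisheye: a pixel r from the principal point sees the ray r / f radians off the axis. A picture is of the moment at which its call begins.
- robot.hand_in(): hands the job in; it is judged then, once.
The state is a dict: "time": time; "q": joint angles; "joint_velocities": joint speeds; "joint_torque": joint torques, N m; "position": TCP position; "tool_rot": TCP orientation; "ft_force": force on the tool from outside, world axes, zero at the start; "moment": the same for the moment, N m; "grip_width": finger opening in m; "grip_force": force on a finger pad.
Only numpy, scipy, OpenCV 4.12 (cv2) and the standard library are available. Lean on these libraries where they do the work, as an engineer would, in place of code of your own. Each camera call takes 0.05 s, during which the arm holds its last target. There are 200 camera calls.

## Task

On top of the bench vacuum pump a brass hose elbow is only loosely started on its threaded stub. Screw it down, clockwise seen from above, by pushing its outlet round until you clearly feel it squeeze the rubber sealing washer under it; then carry on, by no more than about one further turn, and stop where the outlet points straight at the mouth of the glass trap bottle's side arm. Leave it there and take your hand away. Do not touch the trap bottle, and do not shift the specimen jar or the oil bottle that stand beside the pump.

Things in the scene. Friction and masses are not known exactly. Their poses are not given: they have to be found in the camera images.
- elbow: Brass 90-degree hose elbow on top of the pump. Origin: on the stub's upright axis, at the height of the outlet's centre line (about 175 mm above the desk). x points out along the outlet, z up. A 27 mm hexagon skirt reaches from 16 to 30 mm below the origin; the top is 11 mm above it. It turns on the thread clockwise to go down, 1.2 mm a turn, and stays where it is left.
- outlet_tip (a point): Open end of the elbow's barbed outlet, 67 mm from the axis. The outlet is round, 23 mm thick up to 23 mm from the axis, then 17 mm over the barbs, and level: push it sideways 40 to 60 mm out. Free on the thread it resists with under 1 N there; once it squeezes the washer the push grows by roughly 9 N in each further turn. Below it is clear down to the pump's lid, 35 to 50 mm lower.
- trap: Upright glass trap bottle with a black bung, fixed, 60 mm across and 165 mm tall, standing beside or behind the pump. Origin: centre of the mouth of its barbed side arm (15 mm thick), 128 mm above the desk and about 92 mm from the elbow's axis. x points from the mouth into the bottle, whose own axis is 53 mm on.
- pump: White and grey bench vacuum pump, fixed, 132 x 196 mm, flat lid at 128 mm. Origin: on the desk, under the stub's axis; the housing reaches 110 mm to +y, 86 mm to -y and 66 mm to either side in x. A round metal boss (46 mm across, top at 141 mm) carries the stub and a black rubber washer, 39 mm across, which stands 2 to 6 mm proud: the thickness differs, so the elbow meets it 0.2 to 4.6 turns below its start. A brass silencer 21 mm tall stands on the lid, 90 mm from the stub.
- jar: White screw-cap specimen jar, loose, 46 mm across and 68 mm tall, behind the pump. Origin: centre of its underside. Leave it alone.
- oil: Small dropper bottle with a black cap, loose, 25 mm across and 66 mm tall, to the right of the pump. Origin: centre of its underside. Leave it alone.
There are look-alikes about, which are no part of the job. There is more than one size of the part that bears trap; the job needs the larger.

How it is judged:
At the end, for the whole second after the job is handed in: The outlet's centre line, carried on, passes within 10 mm to either side of the mouth of the trap bottle's side arm, and the elbow squeezes its washer with 2 to 26 N (from just pinched to about one and a half turns past first contact) (x of trap in the frame of elbow above 0.05 m and y of trap in the frame of elbow between -0.01 and 0.01 m and contact force between elbow and anything else between 2 and 26 N); the robot touches nothing.
It fails at once if the robot touches the trap bottle (contact force between any of the arm, the fingers and trap above 2 N).
It fails at once if the specimen jar or the oil bottle is shifted by more than 30 mm (distance of any of jar, oil from where it was at the start of the episode above 0.03 m).
It also fails if it takes over 72 s, if anything falls off the work surface, if the arm or the gripper's body presses on something with over 40 N, if the wrist force passes 120 N, or if a joint passes its speed limit or range.

## Working session

There is one attempt and no reset: what is moved stays moved. The work goes in short steps, Python scripts to look and compute and a shell command to move; the robot and the scene stay as the last step left them, time stands still between calls to the robot, and variables do not carry over. Pictures are saved under pics/ and viewed, at most 10 in all, crops included, and the job is handed in when it is done.

```bash
mkdir -p pics; cat > h.py <<'E'
import numpy as np, cv2
from rig import robot, cams
def snap(n,f):
    c=cams.camera(n); cv2.imwrite(f'pics/{f}.png',c['color']); np.save(f'pics/{f}.npy',c['depth']); 
    np.savez(f'pics/{f}.npz',view=c['view'],k=[200/np.tan(np.radians(c['fov_y'])/2),c['cx'],c['cy']]); return c
def pt(f,u,v,win=1):
    z=np.load(f'pics/{f}.npz'); k=z['k']; d=np.load(f'pics/{f}.npy')
    w=d[v-win:v+win+1,u-win:u+win+1]; w=w[w>0]; D=np.median(w) if len(w) else np.nan
    p=np.array([(u-k[1])/k[0]*D,(v-k[2])/k[0]*D,D,1]); return (np.linalg.inv(z['view'])@p)[:3].round(4)
def ray(f,u,v):
    z=np.load(f'pics/{f}.npz'); k=z['k']; M=np.linalg.inv(z['view'])
    d=M[:3,:3]@np.array([(u-k[1])/k[0],(v-k[2])/k[0],1]); return M[:3,3],d
def atz(f,u,v,h):
    o,d=ray(f,u,v); return (o+d*(h-o[2])/d[2]).round(4)
E
python3 - <<'E'
from h import *
for n in('scene','side'): snap(n,n+'0')
a=cv2.imread('pics/scene0.png');b=cv2.imread('pics/side0.png')
for n in('scene0','side0'): z=np.load(f'pics/{n}.npz');print(np.linalg.inv(z['view']).round(3),z['k'])
o=robot.get_obs();print(o['time'],o['position'],o['tool_rot'],o['ft_force'])
E
```

```text
[[ 0.493  0.503 -0.71   1.113]
 [ 0.87  -0.275  0.41  -0.76 ]
 [ 0.011 -0.82  -0.573  0.611]
 [ 0.     0.     0.     1.   ]] [404.68658078 317.22198799 197.80835239]
[[ 0.931 -0.248  0.267  0.297]
 [-0.365 -0.614  0.7   -0.989]
 [-0.01  -0.749 -0.662  0.699]
 [ 0.     0.     0.     1.   ]] [429.53242061 323.19618155 202.64350409]
0.1 [ 0.44746689 -0.43543661  0.23867207] [ 9.21295386e-01  3.88862261e-01 -2.10882544e-04 -9.53234069e-04] [-0.9115149   0.41265529 -0.4355499 ]
```

View pics/scene0.png

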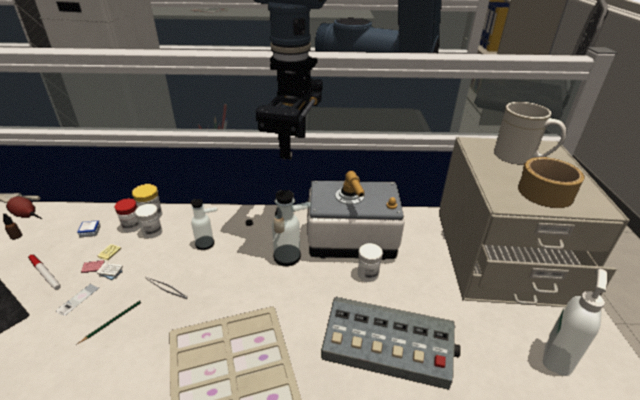

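View pics/side0.png

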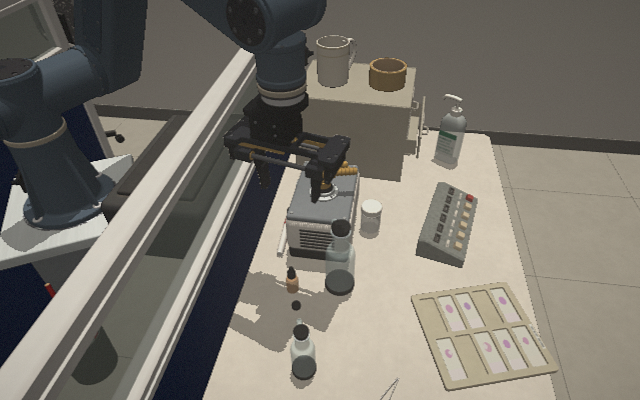

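The scene view shows the pump at (353,215), the elbow on it at (350,187), and the brass silencer, a look-alike, at (393,203). The large trap is at (286,230) and the small look-alike trap at (202,225). The jar is at (370,260). The oil bottle is at side (292,280). I'll check these in one close crop.

```bash
python3 - <<'E'
from h import *
a=cv2.imread('pics/scene0.png')[160:280,240:420];b=cv2.imread('pics/side0.png')[140:300,270:390]
A=cv2.resize(a,None,fx=4.4,fy=4.4,interpolation=3)
A=cv2.resize(a,(540,360),interpolation=3);B=cv2.resize(b,(260,347),interpolation=3)
A=cv2.resize(a,(795,530),interpolation=3)
cv2.imwrite('pics/c1.png',A)
B=cv2.resize(b,(450,600),interpolation=3);cv2.imwrite('pics/c2.png',B)
E
```

```text
(no output)
```

View pics/c1.png

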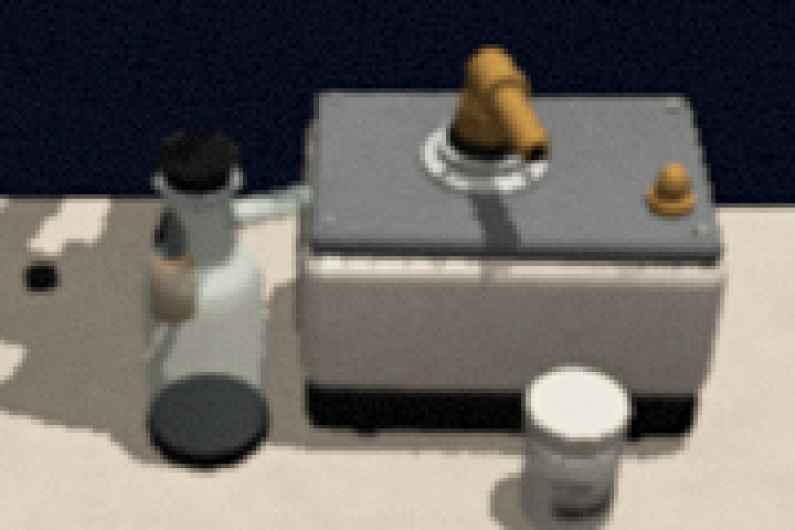

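View pics/c2.png

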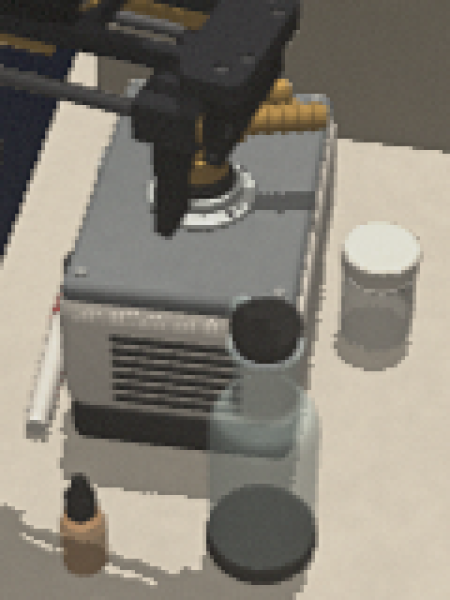

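The crops confirm the elbow: the outlet tip is at scene (361,194) and side (357,171), and its top is at scene (351,174). The larger trap's bung is at (285,196), its side-arm mouth at (310,205) and its base at (287,255). The silencer at scene (393,203) and the far small trap are rejected.

```bash
python3 - <<'E'
from h import *
S=lambda x,y:(240+x/4.417,160+y/4.417); D=lambda x,y:(270+x/3.75,140+y/3.75)
def tri(a,b):
    o1,d1=ray('scene0',*a);o2,d2=ray('side0',*b)
    s=np.linalg.lstsq(np.c_[d1,-d2],o2-o1,rcond=None)[0];p,q=o1+s[0]*d1,o2+s[1]*d2
    return ((p+q)/2).round(4),np.linalg.norm(p-q).round(4)
print('lid',[atz('scene0',*S(*c),.128) for c in((315,95),(690,97),(718,250),(308,240))])
print('boss',atz('scene0',*S(486,154),.141),'side',atz('side0',*D(203,192),.141))
print('tip',tri(S(535,145),D(326,118)),atz('scene0',*S(535,150),.175),pt('scene0',361,193),pt('side0',355,171))
print('mouth',atz('scene0',*S(308,195),.128),pt('scene0',309,205,0))
print('bung',tri(S(199,150),D(268,325)),'base',atz('scene0',*S(208,420),.008),atz('side0',*D(262,533),.008))
print('bung z165',atz('scene0',*S(199,150),.165),atz('side0',*D(268,322),.165))
print('jar',atz('scene0',*S(577,400),.068),atz('side0',*D(381,245),.068),'oil',atz('side0',*D(85,560),0))
print('silencer', atz('scene0',*S(671,205),.13))
# elbow points from depth: scene region
pts=[]
for f,us,vs in(('scene0',range(340,372),range(166,200)),('side0',range(320,362),range(160,182))):
    im=cv2.cvtColor(cv2.imread(f'pics/{f}.png'),cv2.COLOR_BGR2HSV)
    P=np.array([pt(f,u,v,0) for u in us for v in vs if 8<im[v,u,0]<25 and im[v,u,1]>120])
    P=P[np.isfinite(P).all(1)&(P[:,2]>.16)&(P[:,2]<.2)]
    print(f,len(P),P.min(0),P.max(0),np.median(P,0))
E
```

```text
lid [array([ 0.4529, -0.3948,  0.128 ]), array([ 0.5446, -0.2303,  0.128 ]), array([ 0.6502, -0.2991,  0.128 ]), array([ 0.5563, -0.4554,  0.128 ])]
boss [ 0.5532 -0.3594  0.141 ] side [ 0.537  -0.3673  0.141 ]
tip (array([ 0.6047, -0.3725,  0.1784]), np.float64(0.0054)) [ 0.6012 -0.368   0.175 ] [ 0.6053 -0.3716  0.1808] [ 0.5998 -0.376   0.1803]
mouth [ 0.5262 -0.4389  0.128 ] [ 0.5334 -0.4445  0.1323]
bung (array([ 0.5199, -0.492 ,  0.1643]), np.float64(0.0051)) base [ 0.522  -0.4924  0.008 ] [ 0.5193 -0.4953  0.008 ]
bung z165 [ 0.5183 -0.4895  0.165 ] [ 0.5201 -0.4942  0.165 ]
jar [ 0.6489 -0.3686  0.068 ] [ 0.6473 -0.3701  0.068 ] oil [ 0.4272 -0.471   0.    ]
silencer [ 0.6152 -0.2982  0.13  ]
scene0 264 [ 0.5351 -0.378   0.1601] [ 0.6076 -0.3459  0.1905] [ 0.56365 -0.3648   0.18445]
side0 120 [ 0.5362 -0.3777  0.165 ] [ 0.6035 -0.3577  0.1858] [ 0.583   -0.37045  0.18195]
```

```bash
python3 -m pendant '[{"jaw":0,"linear":[0,0,-0.5],"twist":6.54},{"jaw":0,"linear":[0,0,-0.5],"twist":6.54},{"jaw":0,"linear":[0,0,-0.5],"twist":6.54},{"jaw":0,"linear":[0,0,-0.5],"twist":6.54},{"jaw":0,"linear":[0,0,-0.5],"twist":6.54},{"jaw":0,"linear":[0,0,-0.5],"twist":6.54},{"jaw":0,"linear":[0,0,-0.5],"twist":6.54},{"jaw":0,"linear":[2.7,-2.36,0],"twist":0},{"jaw":0,"linear":[2.7,-2.36,0],"twist":0},{"jaw":0,"linear":[2.7,-2.36,0],"twist":0},{"jaw":0,"linear":[2.7,-2.36,0],"twist":0},{"jaw":0,"linear":[2.7,-2.36,0],"twist":0}]' 30
python3 - <<'E'
from h import *
o=robot.get_obs();print(o['time'],o['position'],o['tool_rot'],o['ft_force'],o['grip_width'],o['q'])
a=snap('wrist','w1')['color'];b=snap('side','side1')['color'];snap('scene','scene1')
b=cv2.resize(b[150:250,280:400],(480,400),interpolation=3);a=a[:,160:480]
cv2.imwrite('pics/v1.png',np.hstack([a,b]))
z=np.load('pics/w1.npz');print(np.linalg.inv(z['view']).round(3),z['k'])
E
```

```text
time: 1.1
position: [0.5836, -0.3166, 0.274]
tool_rot: [1.0, -0.0, -0.001, -0.0]
ft_force: [0.8, -0.3, -0.5]
grip_width: 0.0154
grip_force: 0.0
1.1 [ 0.58355508 -0.31664559  0.27399687] [ 9.99999743e-01 -3.43036986e-04 -5.05029380e-04 -3.76561906e-04] [ 0.77536857 -0.2646202  -0.54930066] 0.015399978069893523 [-6.65117616e-01  5.49507889e-01  1.28763915e+00 -3.14343201e-05
  1.30570517e+00  9.06373040e-01]
[[-0.001 -0.964 -0.267  0.656]
 [-1.     0.001  0.001 -0.316]
 [-0.001  0.267 -0.964  0.419]
 [ 0.     0.     0.     1.   ]] [309.70691629 317.33843329 200.16800699]
```

View pics/v1.png

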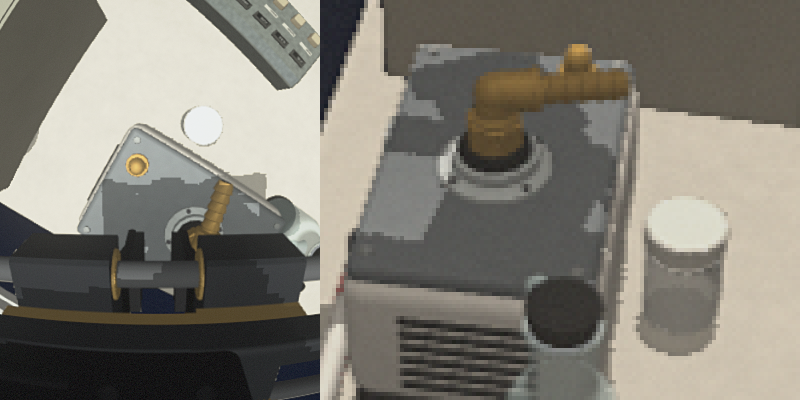

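Elbow now unobstructed: side axis/skirt at (323.5,182), tip (357,171); in the wrist picture the outlet tip is at (385,183), silencer at (297,165).

```bash
python3 - <<'E'
from h import *
def tri(a,b):
    o1,d1=ray('scene1',*a);o2,d2=ray('side1',*b)
    s=np.linalg.lstsq(np.c_[d1,-d2],o2-o1,rcond=None)[0];p,q=o1+s[0]*d1,o2+s[1]*d2
    return ((p+q)/2).round(4),np.linalg.norm(p-q).round(4)
print('skirt',tri((349.3,188.5),(323.5,182)),atz('scene1',349.3,189,.152),atz('side1',323.5,182,.152))
# wrist fisheye at z
def fw(f,u,v,h):
    z=np.load(f'pics/{f}.npz');k=z['k'];M=np.linalg.inv(z['view']);x,y=u-k[1],v-k[2];r=np.hypot(x,y);t=r/k[0]
    d=M[:3,:3]@np.array([x/r*np.sin(t),y/r*np.sin(t),np.cos(t)]);o=M[:3,3];return (o+d*(h-o[2])/d[2]).round(4)
print('tip w',fw('w1',385,184,.180),'tip on outlet start',fw('w1',356,240,.18),'sil',fw('w1',297,165,.14),'jar',fw('w1',363,126,.068))
# brass depth points from both, fit axis + angle
P=[]
for f,us,vs in(('scene1',range(340,372),range(166,200)),('side1',range(315,362),range(160,192))):
    im=cv2.cvtColor(cv2.imread(f'pics/{f}.png'),cv2.COLOR_BGR2HSV)
    P+=[pt(f,u,v,0) for u in us for v in vs if 8<im[v,u,0]<25 and im[v,u,1]>120]
P=np.array(P);P=P[np.isfinite(P).all(1)&(P[:,2]>.15)&(P[:,2]<.195)&(np.hypot(P[:,0]-.547,P[:,1]+.352)<.075)]
from scipy.optimize import least_squares
def sd(p):
    Q=P-[p[0],p[1],p[3]];c,s=np.cos(p[2]),np.sin(p[2]);x=Q[:,0]*c+Q[:,1]*s;y=-Q[:,0]*s+Q[:,1]*c;z=Q[:,2]
    r=np.hypot(y,z); a=np.where(x<.023,.0115,.0085); d1=np.hypot(np.maximum(r-a,0),np.maximum(np.maximum(x-.067,-x),0))+np.minimum(0,np.maximum(r-a,np.maximum(x-.067,-x)))
    R=np.hypot(x,y)-.0115; R=np.where(z<-.016,np.hypot(x,y)-.0145,R); d2=np.where(z<.011,R,np.hypot(np.maximum(R,0),z-.011))
    return np.minimum(d1,d2)
r=least_squares(sd,[.547,-.352,-.35,.175],loss='soft_l1',f_scale=.002)
print(len(P),r.x,np.degrees(r.x[2]),r.cost)
c=r.x[:2]
# mouth angle
for m in([.5262,-.4389],[.5265,-.4405]): print(np.degrees(np.arctan2(*(np.array(m)-c)[::-1])),np.linalg.norm(np.array(m)-c))
E
```

```text
skirt (array([ 0.542 , -0.3531,  0.1503]), np.float64(0.0041)) [ 0.5478 -0.3583  0.152 ] [ 0.5417 -0.3519  0.152 ]
tip w [ 0.6038 -0.3699  0.18  ] tip on outlet start [ 0.5557 -0.348   0.18  ] sil [ 0.6126 -0.2971  0.14  ] jar [ 0.6463 -0.3672  0.068 ]
616 [ 0.54197872 -0.35135843 -0.29823772  0.17734184] -17.087762622200927 0.0007276296817370464
-100.21743584555654 0.08895220421419908
-99.85073131039768 0.0904754686686594
```

```bash
python3 -m pendant '[{"jaw":0,"linear":[-0.13,0.15,3.4],"twist":0},{"jaw":0,"linear":[0,0,3.4],"twist":0},{"jaw":0,"linear":[0,0,3.4],"twist":0},{"jaw":0,"linear":[0.73,1.14,0],"twist":0},{"jaw":0,"linear":[0.41,1.29,0],"twist":0},{"jaw":0,"linear":[0.06,1.36,0],"twist":0},{"jaw":0,"linear":[-0.29,1.33,0],"twist":0},{"jaw":0,"linear":[-0.63,1.20,0],"twist":0},{"jaw":0,"linear":[-0.92,1.00,0],"twist":0}]'
cat > st.py <<'E'
from h import *
o=robot.get_obs();p=o['position'][:2]-np.array([.5425,-.3515]);F=np.array(o['ft_force'])
t=np.arctan2(p[1],p[0]);print('t',round(o['time'],2),'z',round(o['position'][2],4),'r',np.hypot(*p).round(4),'th',np.degrees(t).round(1),'Ftan',round(float(-F[0]*np.sin(t)+F[1]*np.cos(t)),2),'Frad',round(float(F[0]*np.cos(t)+F[1]*np.sin(t)),2),'gw',o['grip_width'])
E
python3 st.py
python3 - <<'E'
from h import *
a=snap('scene','s2')['color'][150:220,290:400];b=snap('side','d2')['color'][140:240,270:400]
cv2.imwrite('pics/v2.png',np.hstack([cv2.resize(a,(440,280),interpolation=3),cv2.resize(b,(360,280),interpolation=3)]))
E
```

```text
time: 2.0
position: [0.5745, -0.3947, 0.173]
tool_rot: [1.0, -0.0, 0.0, 0.001]
ft_force: [0.6, 0.8, 0.3]
grip_width: 0.0006
grip_force: 0.3
t 2.0 z 0.173 r 0.0538 th -53.5 Ftan 1.01 Frad -0.3 gw 0.0005819360420604048
```

View pics/v2.png

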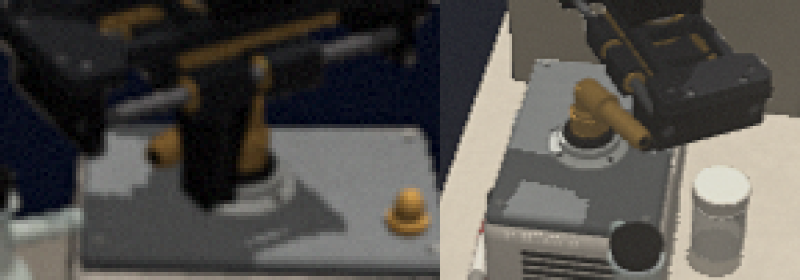

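The pictures show the peg behind the outlet, which has been driven round to about -80° (tip at crop (155,155) in the scene half). The push works, with only 1 N tangential. I'll continue.

```bash
python3 -m pendant '[{"jaw":0,"linear":[-1.14,0.73,0],"twist":0},{"jaw":0,"linear":[-1.29,0.41,0],"twist":0},{"jaw":0,"linear":[-1.36,0.06,0],"twist":0},{"jaw":0,"linear":[-1.33,-0.29,0],"twist":0},{"jaw":0,"linear":[-1.20,-0.63,0],"twist":0},{"jaw":0,"linear":[-1.00,-0.92,0],"twist":0},{"jaw":0,"linear":[-0.73,-1.14,0],"twist":0},{"jaw":0,"linear":[-0.41,-1.29,0],"twist":0},{"jaw":0,"linear":[-0.06,-1.36,0],"twist":0},{"jaw":0,"linear":[0.29,-1.33,0],"twist":0},{"jaw":0,"linear":[0.63,-1.20,0],"twist":0},{"jaw":0,"linear":[0.92,-1.00,0],"twist":0}]'; python3 st.py
python3 -m pendant '[{"jaw":0,"linear":[1.14,-0.73,0],"twist":0},{"jaw":0,"linear":[1.29,-0.41,0],"twist":0},{"jaw":0,"linear":[1.36,-0.06,0],"twist":0},{"jaw":0,"linear":[1.33,0.29,0],"twist":0},{"jaw":0,"linear":[1.20,0.63,0],"twist":0},{"jaw":0,"linear":[1.00,0.92,0],"twist":0}]'; python3 st.py
```

```text
time: 3.1
position: [0.5083, -0.3115, 0.1727]
tool_rot: [1.0, 0.0, -0.0, -0.0]
ft_force: [-0.3, -1.5, 0.0]
grip_width: 0.0004
grip_force: 0.3
t 3.1 z 0.1727 r 0.0526 th 130.5 Ftan 1.25 Frad -0.93 gw 0.00039446167877497755
time: 3.6
position: [0.5839, -0.3182, 0.1722]
tool_rot: [1.0, 0.001, 0.0, -0.0]
ft_force: [-0.0, 0.2, -1.3]
grip_width: 0.0001
grip_force: 0.3
t 3.6 z 0.1722 r 0.0531 th 38.8 Ftan 0.17 Frad 0.08 gw 0.00014378300207431048
```

```bash
python3 -m pendant '[{"jaw":0,"linear":[0.73,1.14,0],"twist":0},{"jaw":0,"linear":[0.41,1.29,0],"twist":0},{"jaw":0,"linear":[0.06,1.36,0],"twist":0},{"jaw":0,"linear":[-0.29,1.33,0],"twist":0},{"jaw":0,"linear":[-0.63,1.20,0],"twist":0},{"jaw":0,"linear":[-0.92,1.00,0],"twist":0}]'; python3 st.py
python3 -m pendant '[{"jaw":0,"linear":[-1.14,0.73,0],"twist":0},{"jaw":0,"linear":[-1.29,0.41,0],"twist":0},{"jaw":0,"linear":[-1.36,0.06,0],"twist":0},{"jaw":0,"linear":[-1.33,-0.29,0],"twist":0},{"jaw":0,"linear":[-1.20,-0.63,0],"twist":0},{"jaw":0,"linear":[-1.00,-0.92,0],"twist":0}]'; python3 st.py
python3 -m pendant '[{"jaw":0,"linear":[-0.73,-1.14,0],"twist":0},{"jaw":0,"linear":[-0.41,-1.29,0],"twist":0},{"jaw":0,"linear":[-0.06,-1.36,0],"twist":0},{"jaw":0,"linear":[0.29,-1.33,0],"twist":0},{"jaw":0,"linear":[0.63,-1.20,0],"twist":0},{"jaw":0,"linear":[0.92,-1.00,0],"twist":0}]'; python3 st.py
```

```text
time: 4.1
position: [0.5751, -0.394, 0.1723]
tool_rot: [1.0, -0.0, 0.0, 0.0]
ft_force: [1.4, 0.3, -0.2]
grip_width: 0.0004
grip_force: 0.3
t 4.1 z 0.1723 r 0.0536 th -52.5 Ftan 1.25 Frad 0.6 gw 0.00043686835970613546
time: 4.6
position: [0.4997, -0.3871, 0.173]
tool_rot: [1.0, -0.001, 0.0, 0.001]
ft_force: [0.9, -0.0, 0.0]
grip_width: 0.0003
grip_force: 0.3
t 4.6 z 0.173 r 0.0557 th -140.3 Ftan 0.6 Frad -0.72 gw 0.0003097849355293969
time: 5.1
position: [0.5082, -0.3116, 0.1727]
tool_rot: [1.0, -0.0, -0.0, -0.0]
ft_force: [0.4, -0.4, 0.1]
grip_width: 0.0005
grip_force: 0.3
t 5.1 z 0.1727 r 0.0526 th 130.7 Ftan -0.04 Frad -0.58 gw 0.0005196861799436011
```

```bash
python3 -m pendant '[{"jaw":0,"linear":[1.14,-0.73,0],"twist":0},{"jaw":0,"linear":[1.29,-0.41,0],"twist":0},{"jaw":0,"linear":[1.36,-0.06,0],"twist":0},{"jaw":0,"linear":[1.33,0.29,0],"twist":0},{"jaw":0,"linear":[1.20,0.63,0],"twist":0},{"jaw":0,"linear":[1.00,0.92,0],"twist":0}]'; python3 st.py
python3 -m pendant '[{"jaw":0,"linear":[0.73,1.14,0],"twist":0},{"jaw":0,"linear":[0.41,1.29,0],"twist":0},{"jaw":0,"linear":[0.06,1.36,0],"twist":0},{"jaw":0,"linear":[-0.29,1.33,0],"twist":0},{"jaw":0,"linear":[-0.63,1.20,0],"twist":0},{"jaw":0,"linear":[-0.92,1.00,0],"twist":0}]'; python3 st.py
python3 - <<'E'
from h import *
snap('scene','s3');snap('side','d3')
P=[]
for f,us,vs in(('s3',range(320,372),range(166,205)),('d3',range(300,362),range(160,210))):
    im=cv2.cvtColor(cv2.imread(f'pics/{f}.png'),cv2.COLOR_BGR2HSV)
    P+=[pt(f,u,v,0) for u in us for v in vs if 8<im[v,u,0]<25 and im[v,u,1]>120]
P=np.array(P);P=P[np.isfinite(P).all(1)&(P[:,2]>.155)&(P[:,2]<.19)]-[.5425,-.3515,0]
r=np.hypot(P[:,0],P[:,1]);Q=P[(r>.03)&(r<.07)]
print(len(Q),np.percentile(np.degrees(np.arctan2(Q[:,1],Q[:,0])),[10,30,50,70,90]).round(1))
E
```

```text
time: 5.6
position: [0.5839, -0.3182, 0.1722]
tool_rot: [1.0, 0.001, 0.0, -0.0]
ft_force: [0.0, 0.6, 0.9]
grip_width: 0.0005
grip_force: 0.3
t 5.6 z 0.1722 r 0.0531 th 38.8 Ftan 0.44 Frad 0.39 gw 0.000459123295801236
time: 6.1
position: [0.5751, -0.394, 0.1723]
tool_rot: [1.0, -0.0, 0.0, 0.0]
ft_force: [0.7, 1.1, -0.2]
grip_width: 0.0006
grip_force: 0.3
t 6.1 z 0.1723 r 0.0536 th -52.5 Ftan 1.16 Frad -0.44 gw 0.000647706612450368
180 [-86.5 -82.4 -77.6 -72.4 -66.9]
```

```bash
python3 -m pendant '[{"jaw":0,"linear":[-1.14,0.73,0],"twist":0},{"jaw":0,"linear":[-1.29,0.41,0],"twist":0},{"jaw":0,"linear":[-1.36,0.06,0],"twist":0},{"jaw":0,"linear":[-1.33,-0.29,0],"twist":0},{"jaw":0,"linear":[-1.20,-0.63,0],"twist":0},{"jaw":0,"linear":[-1.00,-0.92,0],"twist":0}]'; python3 st.py
python3 -m pendant '[{"jaw":0,"linear":[-0.73,-1.14,0],"twist":0},{"jaw":0,"linear":[-0.41,-1.29,0],"twist":0},{"jaw":0,"linear":[-0.06,-1.36,0],"twist":0},{"jaw":0,"linear":[0.29,-1.33,0],"twist":0},{"jaw":0,"linear":[0.63,-1.20,0],"twist":0},{"jaw":0,"linear":[0.92,-1.00,0],"twist":0}]'; python3 st.py
```

```text
time: 6.7
position: [0.5001, -0.387, 0.173]
tool_rot: [1.0, -0.001, 0.0, 0.001]
ft_force: [-0.5, -1.4, 0.4]
grip_width: 0.0006
grip_force: 0.4
t 6.7 z 0.173 r 0.0553 th -140.1 Ftan 0.74 Frad 1.29 gw 0.0005682561927333877
time: 7.2
position: [0.5081, -0.3117, 0.1727]
tool_rot: [1.0, -0.0, -0.001, -0.0]
ft_force: [-2.3, -1.2, -0.6]
grip_width: 0.0005
grip_force: 0.8
t 7.2 z 0.1727 r 0.0526 th 130.9 Ftan 2.54 Frad 0.54 gw 0.0004988278219769301
```

```bash
python3 -m pendant '[{"jaw":0,"linear":[1.14,-0.73,0],"twist":0},{"jaw":0,"linear":[1.29,-0.41,0],"twist":0},{"jaw":0,"linear":[1.36,-0.06,0],"twist":0},{"jaw":0,"linear":[1.33,0.29,0],"twist":0},{"jaw":0,"linear":[1.20,0.63,0],"twist":0},{"jaw":0,"linear":[1.00,0.92,0],"twist":0}]'; python3 st.py
python3 -m pendant '[{"jaw":0,"linear":[0.73,1.14,0],"twist":0},{"jaw":0,"linear":[0.41,1.29,0],"twist":0},{"jaw":0,"linear":[0.06,1.36,0],"twist":0},{"jaw":0,"linear":[-0.29,1.33,0],"twist":0},{"jaw":0,"linear":[-0.63,1.20,0],"twist":0},{"jaw":0,"linear":[-0.92,1.00,0],"twist":0}]'; python3 st.py
```

```text
time: 7.7
position: [0.5826, -0.3169, 0.1715]
tool_rot: [1.0, 0.001, -0.002, -0.002]
ft_force: [-2.6, 1.5, -0.1]
grip_width: 0.0004
grip_force: 1.3
t 7.7 z 0.1715 r 0.053 th 40.8 Ftan 2.82 Frad -1.01 gw 0.0003821889566742992
time: 8.2
position: [0.5777, -0.3905, 0.1714]
tool_rot: [1.0, 0.0, 0.001, -0.002]
ft_force: [1.9, 5.3, -0.5]
grip_width: 0.0007
grip_force: 2.3
t 8.2 z 0.1714 r 0.0525 th -47.9 Ftan 5.02 Frad -2.66 gw 0.0007273800207568726
```

Contact is clear: the push rises to 2.5, 2.8, then 5.0 N, about half a turn past first touch. So I'll stop on this pass, with about 24° to go. I'll nudge 15°, back off, lift and measure.

```bash
python3 -m pendant '[{"jaw":0,"linear":[-0.57,0.37,0],"twist":0},{"jaw":0,"linear":[-0.57,0.36,0],"twist":0},{"jaw":0,"linear":[0,0,0],"twist":0}]'; python3 st.py
python3 -m pendant '[{"jaw":0,"linear":[1.5,-0.6,0],"twist":0},{"jaw":0,"linear":[2.5,-1,0],"twist":0},{"jaw":0,"linear":[3,-1,-4],"twist":0},{"jaw":0,"linear":[1,0,-4],"twist":0},{"jaw":0,"linear":[0,0,-4],"twist":0},{"jaw":0,"linear":[0,0,0],"twist":0}]'
python3 - <<'E'
from h import *
c=snap('wrist','w4');a=snap('scene','s4')['color'][160:230,270:390];b=snap('side','d4')['color'][155:255,290:370]
cv2.imwrite('pics/v4.png',np.hstack([cv2.resize(a,(600,350),interpolation=3)[:, :460],cv2.resize(b,(280,350),interpolation=3)]))
z=np.load('pics/w4.npz');print(np.linalg.inv(z['view']).round(3))
E
```

```text
time: 8.45
position: [0.5636, -0.4004, 0.1723]
tool_rot: [1.0, -0.0, -0.0, 0.0]
ft_force: [-0.2, -0.4, 0.1]
grip_width: 0.0005
grip_force: 0.0
t 8.45 z 0.1723 r 0.0533 th -66.7 Ftan -0.33 Frad 0.28 gw 0.000526311505958432
time: 8.95
position: [0.6431, -0.3785, 0.2965]
tool_rot: [1.0, 0.001, 0.007, 0.007]
ft_force: [1.2, -1.5, 2.4]
grip_width: 0.0004
grip_force: 0.0
[[ 0.001 -0.968 -0.251  0.714]
 [-1.     0.003 -0.014 -0.376]
 [ 0.014  0.251 -0.968  0.442]
 [ 0.     0.     0.     1.   ]]
```

View pics/v4.png

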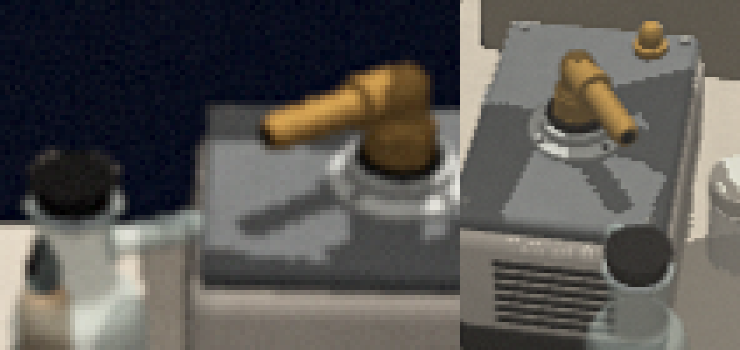

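View pics/w4.png

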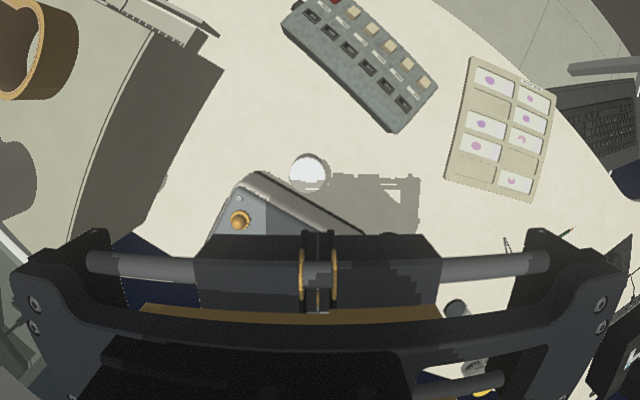

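The scene crop shows the tip at (324,186.4) and the mouth at (310.6,203.6). The side crop puts the tip at (337.4,194). The fingers block the elbow in the wrist view.

```bash
cat > fit.py <<'E'
import sys
from h import *
from scipy.optimize import least_squares
s,d=sys.argv[1:3];P=[];W=[]
for f,us,vs in((s,range(310,372),range(166,205)),(d,range(300,350),range(160,210))):
    im=cv2.cvtColor(cv2.imread(f'pics/{f}.png'),cv2.COLOR_BGR2HSV)
    P+=[pt(f,u,v,0) for u in us for v in vs if 8<im[v,u,0]<25 and im[v,u,1]>120]
P=np.array(P);P=P[np.isfinite(P).all(1)&(P[:,2]>.148)&(P[:,2]<.192)&(np.hypot(P[:,0]-.5425,P[:,1]+.3515)<.072)]
def sd(p):
    Q=P-[p[0],p[1],p[3]];c,s=np.cos(p[2]),np.sin(p[2]);x=Q[:,0]*c+Q[:,1]*s;y=-Q[:,0]*s+Q[:,1]*c;z=Q[:,2]
    r=np.hypot(y,z);a=np.where(x<.023,.0115,.0085);d1=np.hypot(np.maximum(r-a,0),np.maximum(np.maximum(x-.067,-x),0))+np.minimum(0,np.maximum(r-a,np.maximum(x-.067,-x)))
    R=np.hypot(x,y)-np.where(z<-.016,.0145,.0115);d2=np.where(z<.011,R,np.hypot(np.maximum(R,0),z-.011));return np.minimum(d1,d2)
r=least_squares(sd,[.5425,-.3515,float(sys.argv[3]),.173],loss='soft_l1',f_scale=.002).x
A,D=r[:2],np.array([np.cos(r[2]),np.sin(r[2])])
print(len(P),r.round(4),np.degrees(r[2]))
for m in([.5262,-.4389],[.5265,-.4405],[.52,-.492]):
    v=np.array(m)-A;print('bearing',np.degrees(np.arctan2(v[1],v[0])),np.linalg.norm(v),'lateral',D[0]*v[1]-D[1]*v[0])
E
python3 fit.py s4 d4 -1.6
python3 - <<'E'
from h import *
o1,d1=ray('s4',324,186.4);o2,d2=ray('d4',337.4,194.1)
s=np.linalg.lstsq(np.c_[d1,-d2],o2-o1,rcond=None)[0];print('tip',o1+s[0]*d1,o2+s[1]*d2,'mouth',atz('s4',310.6,203.6,.128))
E
```

```text
640 [ 0.5412 -0.3519 -1.5136  0.1735] -86.72165827190318
bearing -99.75164314747477 0.08829625166391614 lateral -0.019907356365114988
bearing -99.39018113592569 0.08982410773814442 lateral -0.01969934594003983
bearing -98.58568494834165 0.14170850342852306 lateral -0.02913382075991816
tip [ 0.54351315 -0.41646588  0.17421501] [ 0.54392207 -0.4189206   0.17175214] mouth [ 0.5254 -0.4365  0.128 ]
```

The outlet is at -87°, bearing to the mouth is -99.5°, so about 12° to go. I'll return the same way and push slowly.

```bash
python3 -m pendant '[{"jaw":0,"linear":[0,0,4],"twist":0},{"jaw":0,"linear":[-1,0,4],"twist":0},{"jaw":0,"linear":[-3,1,4],"twist":0},{"jaw":0,"linear":[-2.5,1,0],"twist":0},{"jaw":0,"linear":[-1,0.4,0],"twist":0},{"jaw":0,"linear":[-0.5,0.2,0],"twist":0},{"jaw":0,"linear":[-0.25,0.1,0],"twist":0},{"jaw":0,"linear":[-0.26,0.09,0],"twist":0},{"jaw":0,"linear":[-0.26,0.08,0],"twist":0},{"jaw":0,"linear":[-0.26,0.08,0],"twist":0},{"jaw":0,"linear":[0,0,0],"twist":0}]'; python3 st.py
python3 - <<'E'
from h import *
snap('scene','s5');snap('side','d5')
E
python3 fit.py s5 d5 -1.7
```

```text
time: 10.02
position: [0.5541, -0.4031, 0.1733]
tool_rot: [1.0, 0.0, 0.0, 0.0]
ft_force: [1.7, 0.6, -0.2]
grip_width: 0.0002
grip_force: 0.9
t 10.02 z 0.1733 r 0.0529 th -77.3 Ftan 1.77 Frad -0.2 gw 0.00023618159817988856
498 [ 0.541  -0.3524 -1.6648  0.173 ] -95.38601590998297
bearing -99.73429210621111 0.0877248612549491 lateral -0.006651203091822442
bearing -99.37081343505795 0.0892528973721504 lateral -0.006202343100215739
bearing -98.57018251741819 0.14113777304555017 lateral -0.007839580722668701
```

```bash
python3 -m pendant '[{"jaw":0,"linear":[-0.2,0.04,0],"twist":0},{"jaw":0,"linear":[-0.2,0.04,0],"twist":0},{"jaw":0,"linear":[0,0,0],"twist":0},{"jaw":0,"linear":[0,0,0],"twist":0}]'; python3 st.py
python3 -m pendant '[{"jaw":0,"linear":[1,-0.2,0],"twist":0},{"jaw":0,"linear":[2,-0.5,0],"twist":0},{"jaw":0,"linear":[3,-1,-2],"twist":0},{"jaw":0,"linear":[3,-1,-4],"twist":0},{"jaw":0,"linear":[1,0,-4],"twist":0},{"jaw":0,"linear":[0,0,0],"twist":0},{"jaw":0,"linear":[0,0,0],"twist":0},{"jaw":0,"linear":[0,0,0],"twist":0}]'
python3 - <<'E'
from h import *
a=snap('scene','s6')['color'][160:280,240:420];b=snap('side','d6')['color'][155:255,290:370]
cv2.imwrite('pics/v6.png',np.hstack([cv2.resize(a,(525,350),interpolation=3),cv2.resize(b,(275,350),interpolation=3)]))
E
python3 fit.py s6 d6 -1.7
```

```text
time: 10.45
position: [0.5495, -0.4045, 0.1729]
tool_rot: [1.0, -0.0, 0.0, 0.0]
ft_force: [2.1, 1.5, 1.2]
grip_width: 0.0003
grip_force: 1.1
t 10.45 z 0.1729 r 0.0534 th -82.5 Ftan 2.31 Frad -1.25 gw 0.0002832766774822688
time: 11.12
position: [0.6433, -0.3791, 0.2648]
tool_rot: [1.0, -0.0, -0.001, 0.0]
ft_force: [-0.8, -0.2, -0.1]
grip_width: 0.0005
grip_force: 0.0
649 [ 0.541  -0.352  -1.7838  0.173 ] -102.20639093817144
bearing -99.67199184982091 0.08812794833483395 lateral 0.0038969460857341317
bearing -99.31121056484275 0.08965658065827785 lateral 0.0045284578909919205
bearing -98.53471537382816 0.14154269876569278 lateral 0.009064249510530982
```

View pics/v6.png

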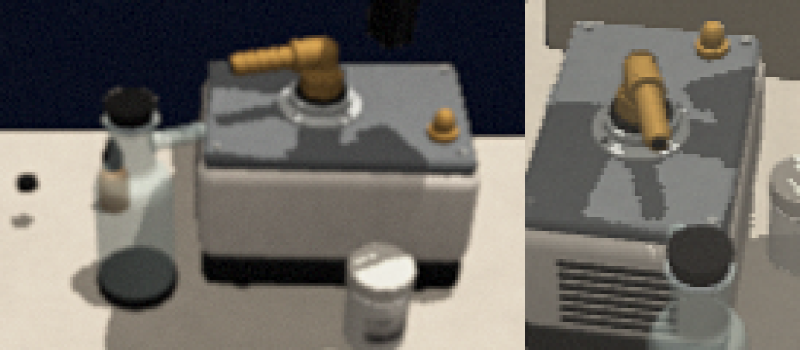

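```bash
python3 - <<'E'
from h import *
def tri(a,b):
    o1,d1=ray('s6',*a);o2,d2=ray('d6',*b)
    s=np.linalg.lstsq(np.c_[d1,-d2],o2-o1,rcond=None)[0];return (o1+s[0]*d1+o2+s[1]*d2)/2
t=tri((320.6,181.3),(329.6,195.5));A=np.array([.5412,-.3519]);v=t[:2]-A;print('tip',t,np.degrees(np.arctan2(v[1],v[0])),np.linalg.norm(v))
# outlet points: bin by radius, fit line midline from depth
z=np.load('pics/s6.npy')
print('mouth depth',[pt('s6',u,v,0) for u in(306,308,309) for v in(204,205,206)])
E
```

```text
tip [ 0.52783019 -0.4168065   0.17488088] -101.63931101632839 0.06626919416876517
mouth depth [array([ 0.5287, -0.4489,  0.1333]), array([ 0.532 , -0.4506,  0.1336]), array([ 0.5326, -0.451 ,  0.1316]), array([ 0.5332, -0.4468,  0.1355]), array([ 0.5329, -0.4465,  0.1327]), array([ 0.5332, -0.4468,  0.1306]), array([ 0.5329, -0.4443,  0.1344]), array([ 0.5344, -0.4451,  0.1332]), array([ 0.5337, -0.4447,  0.1301])]
```

The outlet reads -102°, so the line passes about 4–6 mm to one side of the mouth. That's inside tolerance, but a 2.5° nudge back from the other side is cheap.

```bash
python3 -m pendant '[{"jaw":0,"linear":[-3.6,0.38,0],"twist":0},{"jaw":0,"linear":[-3.6,0.38,0],"twist":0},{"jaw":0,"linear":[-3.6,0.38,0],"twist":0},{"jaw":0,"linear":[-3.5,0.38,0],"twist":0},{"jaw":0,"linear":[0,0,3.1],"twist":0},{"jaw":0,"linear":[0,0,3.1],"twist":0},{"jaw":0,"linear":[0,0,3],"twist":0},{"jaw":0,"linear":[0.5,0.1,0],"twist":0},{"jaw":0,"linear":[0.4,0.1,0],"twist":0},{"jaw":0,"linear":[0.3,0.06,0],"twist":0},{"jaw":0,"linear":[0.1,0.02,0],"twist":0},{"jaw":0,"linear":[0,0,0],"twist":0}]'; python3 st.py
python3 - <<'E'
from h import *
snap('scene','s7');snap('side','d7')
E
python3 fit.py s7 d7 -1.75
```

```text
time: 12.22
position: [0.5144, -0.3975, 0.1744]
tool_rot: [1.0, 0.0, 0.0, 0.001]
ft_force: [-1.2, 0.4, -1.3]
grip_width: 0.0006
grip_force: 1.0
t 12.22 z 0.1744 r 0.0539 th -121.4 Ftan -1.24 Frad 0.25 gw 0.0005507602758485695
433 [ 0.5404 -0.3523 -1.7214  0.1749] -98.62849520680119
bearing -99.29642644079802 0.08771846645971897 lateral -0.0010225635639496064
bearing -98.94043732033295 0.08925071174404585 lateral -0.00048591568785456493
bearing -98.29804083763936 0.14114402975279777 lateral 0.0008140460453878624
```

The outlet is now within about 1 mm of the mouth. I'll retract to the left, lift clear and check.

```bash
python3 -m pendant '[{"jaw":0,"linear":[-1.2,-0.3,0],"twist":0},{"jaw":0,"linear":[-1,0,-2],"twist":0},{"jaw":0,"linear":[0,0,-4],"twist":0},{"jaw":0,"linear":[0,0,-4],"twist":0},{"jaw":0,"linear":[2.5,0,-2],"twist":0},{"jaw":0,"linear":[4,-1,0],"twist":0},{"jaw":0,"linear":[4,-1,0],"twist":0},{"jaw":0,"linear":[3,-1,0],"twist":0},{"jaw":0,"linear":[0,0,0],"twist":0},{"jaw":0,"linear":[0,0,0],"twist":0},{"jaw":0,"linear":[0,0,0],"twist":0}]'
python3 - <<'E'
from h import *
snap('scene','s8');snap('side','d8')
E
python3 fit.py s8 d8 -1.75
```

```text
time: 13.23
position: [0.627, -0.3641, 0.294]
tool_rot: [1.0, 0.0, 0.0, 0.001]
ft_force: [0.3, 0.8, -0.3]
grip_width: 0.0008
grip_force: 0.0
643 [ 0.5413 -0.352  -1.7109  0.1732] -98.02644206776192
bearing -99.84633364528473 0.08822386185258484 lateral -0.0028017921771895226
bearing -99.48296677963864 0.08975079674497687 lateral -0.002281322903215921
bearing -98.64405894663204 0.14163311477486157 lateral -0.0015266972366365025
```

```bash
python3 -c "
from rig import robot
print(robot.hand_in())"
```

```text
the job is handed in; nothing more can be done
None
```

I screwed the elbow down until the washer clearly squeezed and went on roughly half to one turn; the outlet points at the trap's side-arm mouth to within about 3 mm by my camera fit, the hand is clear, and I handed the job in at about 13 s (no verdict was returned).

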